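# Empty the excavated cup and show it to the camera

## Robot

A 6-joint arm with a two-finger parallel gripper is mounted at the origin on the work surface. World frame = base frame: x ahead of the robot, y to its left, z up, the work surface at z = 0. Lengths are in m, angles in rad, forces in N, time in s.
With the tool pointing down it reaches from about 0.275 to 0.775 m from the base axis. Payload 14.6 kg.
Tool frame: the origin (TCP) lies midway between the tips of the shut fingers; the grasp point (between the pads) lies 19 mm behind it (hold_point_z is the distance from the TCP to the grasp point, in m); z points along the fingers, y is the line along which they close (so a half turn about z gives the same grasp; the last joint's range is limited). The gripper opens to 85 mm and grips with 20 to 120 N. Pads are 22 mm wide; open, the fingers measure 114 mm over their backs; the gripper's body (76 mm by 85 mm) begins 54 mm behind the grasp point. The pads swing forward as they close: fully open they stand 13 mm farther back than shut.
Start: joints at [0.989, 0.263, -0.048, 1.259, 0, 1.415], TCP at [0.217, 0.478, 0.209] pointing down, gripper open.
Joint ranges: [-2.65, 2.65], [-0.89, 1.7], [-1.18, 1.37], [-2.13, 2.11], [-1.35, 1.29], [-3.14, 3.14]. Speed limits (rad/s): [1.89, 1.89, 2.57, 2.79, 3.14, 3.14].

## Interface

Orientations are given as a unit quaternion [w, x, y, z].
In Python, from bench import * gives the robot as it stands.
- The arm moves only by the shell command python3 -m jog 'ROWS' [OPENING] [FORCE]. ROWS is a JSON list of rows, 1 to 10 of them, each an object with the fields x, y, z (the shift in m), ax, ay, az (a rotation vector in rad); a field left out counts as zero; each row shifts and turns the commanded pose from where the row before left it, along the tool's axes as they then stand; what a row does not reach is not made up. A row lasts 1/10 s, in which the tool goes at most 0.05 m and 0.15 rad, less where a joint would pass 70% of its speed; a pose out of reach is approached as far as the arm can. OPENING is the finger opening in m, set as the command begins (- or left out keeps the last). The fingers move at their own pace and stop on an object; FORCE is the grip in N (left out, the last holds). Time passes only in rows, so rows that do not move let the fingers close. It prints the time, the measured TCP pose, the force, the opening and the grip force at its end. Input that does not fit is refused with a message, and nothing moves.
- observe(): the state, without advancing time (a new reading comes with each control period).
- camera(name): name is "scene" or "top" or "wrist"; returns a dict with "frame" (420x560x3 uint8, red, green, blue), "vertical_fov" (degrees; the focal length in pixels is half the picture's height over the tangent of half this angle, whatever the lens; pixels are square), "cx", "cy" (the principal point, pixels), "origin" and "orientation" of the camera in the world. Camera axes: x right, y down, z forward; pixel columns grow to the right and rows downward; lengths in m; the calibration is good to about 2 mm. A picture is of the moment at which its call begins. There is no depth.
- hand_in(): hands the job in; it is judged then, once.
The state is a dict: "time_s": time; "joint_positions": joint angles; "qvel": joint speeds; "effort": joint torques, N m; "tool_pos": TCP position; "orientation": TCP orientation; "wrist_force": force on the tool from outside, world axes, zero at the start; "wrist_torque": the same for the moment, N m; "gripper_width": finger opening in m; "grasp_force": force on a finger pad.
Only numpy, scipy, OpenCV 4.12 (cv2) and the standard library are available. Lean on these libraries where they do the work, as an engineer would, in place of code of your own. Each camera call takes 0.05 s, during which the arm holds its last target. There are 200 camera calls.

## Task

Take the small clay cup, tip the stones out of it so that all three stay in the white tray, then turn the cup upright again and hold it in the air in front of the inspection camera: centred above the yellow target disc, its middle level with the lens, its cream lug pointing at the lens. Finish while still holding it there, motionless, and do not knock the camera or disturb the other finds and tools.

Things in the scene. Friction and masses are not known exactly. Their poses are not given: they have to be found in the camera images.
- cup: Terracotta cup with three stones in it, standing upright on the table. 70 mm high; outside diameter 52 mm at the foot, 60 mm from 12 to 54 mm high, 66 mm at the rim; wall 4 mm, floor 5 mm; 0.1 to 0.2 kg. Origin: centre of its underside; z up its axis; +x to its cream lug, a loop 8 mm thick, 18 to 48 mm above the foot. At the start the lug points to the robot's right (-y), within 35 degrees.
- cup_mid (a point): Middle of the cup, on its axis, 35 mm above its underside.
- cup_lug (a point): Outer edge of the cream lug, 45 mm from the cup's axis, 33 mm above its underside.
- stone_a: Grey stone about 18 x 19 x 18 mm, 18 g, in the cup at the start; origin at its centre.
- stone_b: Grey stone about 20 x 18 x 18 mm, 18 g, in the cup at the start; origin at its centre.
- stone_c: Grey stone about 17 x 24 x 17 mm, 18 g, in the cup at the start, on top; origin at its centre.
- tray: Fixed open white tray with a grey floor, 240 mm (its x) by 200 mm (its y), walls 50 mm high and 5 mm thick, with a rim reaching 10 mm outwards; origin at the centre of its underside, floor 5 mm above that.
- camera: Fixed camera, black housing (62 mm wide, 58 high) with red-ringed lens, on a post 278 mm high and a grey base plate 270 x 150 x 8 mm. Origin on the table under the housing; the lens looks level along the frame's -x, axis 220 mm above the table, glass 56 mm from the origin. The yellow target disc with black border, 80 mm across, lies on the plate, centred 150 mm from the origin along -x.
- viewpoint (a point): The place in the air where the cup's middle belongs: on the lens axis, 94 mm from the lens glass, straight above the centre of the yellow target disc, 220 mm above the table.
- bronze_box: Bystander: small cardboard box, 85 x 75 x 30 mm, with two green bronze pieces; origin under its centre.
- sherd_box: Bystander: cardboard box, 90 x 110 x 35 mm, with sherds; origin under its centre.
- bowl: Bystander: terracotta bowl, 110 mm across, 50 mm high; origin under its centre.
- jar: Bystander: clear jar with a black cap, 60 mm across, 90 mm high; origin under its centre.
- brush: Bystander: flat brush with a wooden handle lying on the table beyond the camera's base plate; origin near its middle.
There are look-alikes about, which are no part of the job. What is shaped like the cup but purple is not meant.

How it is judged:
On the way, in this order (a step that is already met when the one before it is completed fails the run):
1. the cup, held in the gripper and off the table, is tipped over by more than 50 degrees near the tray (angle between cup's own z axis and vertical above 0.87 rad and contact force between the fingers and cup above 1 N and height (world z) of cup_mid above 0.07 m and horizontal distance between cup_mid and tray below 0.25 m), for 0.02 s.
2. all three stones have come to lie in the tray while the cup is held in the air (x of stone_a in the frame of tray between -0.118 and 0.118 m and y of stone_a in the frame of tray between -0.098 and 0.098 m and z of each of stone_a, stone_b, stone_c in the frame of tray below 0.048 m and x of stone_b in the frame of tray between -0.118 and 0.118 m and y of stone_b in the frame of tray between -0.098 and 0.098 m and x of stone_c in the frame of tray between -0.118 and 0.118 m and y of stone_c in the frame of tray between -0.098 and 0.098 m and linear speed of each of stone_a, stone_b, stone_c below 0.05 m/s and contact force between the fingers and cup above 1 N and height (world z) of cup_mid above 0.07 m and distance between each of stone_a, stone_b, stone_c and cup_mid above 0.045 m), for 0.2 s.
At the end, for the whole second after the job is handed in: The cup is held in the gripper, still, touching nothing else: its middle within 22 mm sideways and 18 mm in height of the viewpoint, its axis within 0.15 rad of vertical, its lug pointing at the lens within 0.25 rad; all three stones lie still inside the tray (horizontal distance between cup_mid and viewpoint below 0.022 m and z of cup_mid in the frame of camera between 0.202 and 0.238 m and angle between cup's own z axis and vertical below 0.15 rad and angle between the x axis of cup and the x axis of camera, either way round below 0.25 rad and x of cup_lug in the frame of camera above -0.15 m and contact force between the fingers and cup above 1 N and contact force between cup and camera below 0.3 N and linear speed of cup below 0.03 m/s and angular speed of cup below 0.3 rad/s and x of stone_a in the frame of tray between -0.118 and 0.118 m and y of stone_a in the frame of tray between -0.098 and 0.098 m and z of each of stone_a, stone_b, stone_c in the frame of tray below 0.048 m and x of stone_b in the frame of tray between -0.118 and 0.118 m and y of stone_b in the frame of tray between -0.098 and 0.098 m and x of stone_c in the frame of tray between -0.118 and 0.118 m and y of stone_c in the frame of tray between -0.098 and 0.098 m and linear speed of each of stone_a, stone_b, stone_c below 0.05 m/s); the arm keeps its last pose, push and grip.
It fails at once if a box, the bowl, the jar or the brush is shifted by more than 30 mm (distance of any of bronze_box, sherd_box, bowl, jar, brush from where it was at the start of the episode above 0.03 m).
It fails at once if the camera or its stand is knocked (more than 5 N) (contact force between camera and anything else above 5 N).
It also fails if it takes over 51 s, if anything falls off the work surface, if the arm or the gripper's body presses on something with over 40 N, if the wrist force passes 120 N, or if a joint passes its speed limit or range.

## Working session

There is one attempt and no reset: what is moved stays moved. The work goes in short steps, Python scripts to look and compute and a shell command to move; the robot and the scene stay as the last step left them, time stands still between calls to the robot, and variables do not carry over. Pictures are saved under pics/ and viewed, at most 10 in all, crops included, and the job is handed in when it is done.

```bash
mkdir -p pics; cat > h.py <<'E'
from bench import *
import numpy as np, cv2
from scipy.spatial.transform import Rotation as R
def q2R(q): return R.from_quat([q[1],q[2],q[3],q[0]]).as_matrix()
def snap(n,f):
    c=camera(n); cv2.imwrite('pics/'+f,c['frame'][:,:,::-1]); 
    import pickle; pickle.dump(c,open(f'pics/{n}.pkl','wb')); return c
def load(n):
    import pickle; return pickle.load(open(f'pics/{n}.pkl','rb'))
def ray(c,u,v):
    f=210/np.tan(np.radians(c['vertical_fov'])/2)
    d=q2R(c['orientation'])@np.array([(u-c['cx'])/f,(v-c['cy'])/f,1]); return np.array(c['origin']),d
def atz(c,u,v,z):
    o,d=ray(c,u,v); return o+d*(z-o[2])/d[2]
def proj(c,p):
    f=210/np.tan(np.radians(c['vertical_fov'])/2)
    q=q2R(c['orientation']).T@(np.array(p)-np.array(c['origin'])); return np.array([c['cx']+f*q[0]/q[2],c['cy']+f*q[1]/q[2]])
E
python3 - <<'E'
from h import *
for n in ('top','scene'):
    c=snap(n,n+'0.png'); print(n,c['origin'],c['orientation'],c['vertical_fov'],c['cx'],c['cy'])
s=observe(); print(s['tool_pos'],s['orientation'],s['time_s'])
E
```

```text
top [0.4059419  0.01979842 1.30034669] [-0.04983917  0.71123543 -0.69972506  0.04522234] 45.6247603513396 272.48452505974683 203.15721722151392
scene [ 1.17210794 -0.32621515  0.98719619] [-0.29029035  0.822371    0.4578196  -0.17273871] 48.945159462654075 281.98626438637524 213.54796934216574
[0.21718009 0.47769057 0.20817612] [-1.66178106e-04  2.11760423e-01  9.77321495e-01 -4.36379933e-04] 0.1
```

View pics/top0.png

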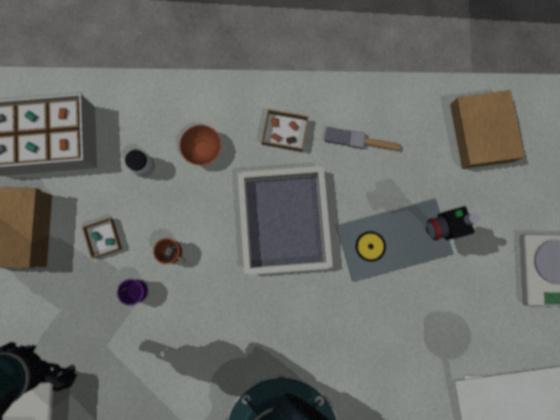

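View pics/scene0.png

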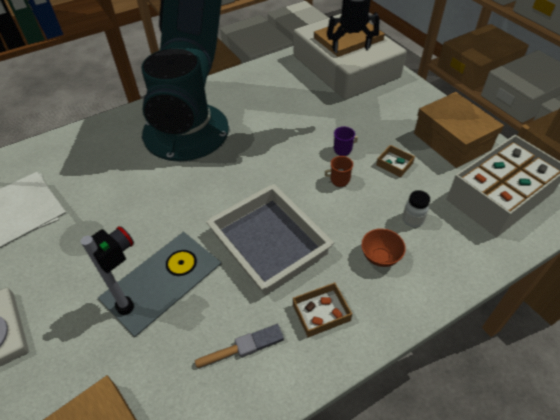

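The top view shows two cup-shaped things. The terracotta cup is at (167,251) and the purple look-alike at (132,292); the terracotta one fits the description. The tray is around (285,220), the disc at (371,246) and the lens at about (432,230). I'll confirm the cup in an enlarged crop.

```bash
python3 - <<'E'
from h import *
t=load('top');s=load('scene')
def crop(c,x,y,w,h,k): return cv2.resize(np.ascontiguousarray(c['frame'][y:y+h,x:x+w,::-1]),None,fx=k,fy=k,interpolation=cv2.INTER_CUBIC)
a=crop(t,140,230,50,37,8); b=crop(s,315,145,50,37,8)   # 400x296
d=crop(t,335,195,150,90,5.333)
im=np.vstack([np.hstack([a,b]),d[:304,:800] if d.shape[0]<304 else cv2.resize(d,(506,304))[:, :506].copy() if 0 else cv2.copyMakeBorder(cv2.resize(d,(506,304)),0,0,0,294,0)])
cv2.imwrite('pics/crop1.png',im)
# disc: yellow centroid
for n,c in(('top',t),('scene',s)):
    hsv=cv2.cvtColor(c['frame'],cv2.COLOR_RGB2HSV); m=cv2.inRange(hsv,(22,150,100),(35,255,255))
    k,l,st,ce=cv2.connectedComponentsWithStats(m); i=1+np.argmax(st[1:,4]); print(n,ce[i],st[i],atz(c,*ce[i],.008))
for z in (.04,.07): print('cup top',z,atz(t,167,251,z))
print('cup scene',atz(s,341,164,.07))
for p in [(238,170),(326,166),(334,270),(245,275)]: print('tray rim',atz(t,*p,.05))
for p,z in [((200,145),.05),((137,160),.09),((132,292),.07),((102,238),.03),((436,229),.22),((462,222),.22),((340,237),.008),((352,280),.008),((452,250),.008),((436,200),.008)]: print(p,atz(t,*p,z))
E
```

```text
top [370.27600849 245.93842887] [358 234  25  25 471] [ 0.47347581 -0.22435647  0.008     ]
scene [180.73399015 262.12315271] [168 252  26  21 406] [ 0.47344237 -0.22224235  0.008     ]
cup top 0.04 [0.45069609 0.29299674 0.04      ]
cup top 0.07 [0.44963081 0.2864938  0.07      ]
cup scene [0.45309173 0.28800221 0.07      ]
tray rim [0.6590608 0.1187878 0.05     ]
tray rim [ 0.672949   -0.10553341  0.05      ]
tray rim [ 0.41024699 -0.12597117  0.05      ]
tray rim [0.39427962 0.0945451  0.05      ]
(200, 145) [0.7229408  0.21816571 0.05      ]
(137, 160) [0.67229867 0.36673391 0.09      ]
(132, 292) [0.34895587 0.36722388 0.07      ]
(102, 238) [0.48130289 0.46246353 0.03      ]
(436, 229) [ 0.50131567 -0.32675273  0.22      ]
(462, 222) [ 0.51744595 -0.38342899  0.22      ]
(340, 237) [ 0.49526111 -0.14636088  0.008     ]
(352, 280) [ 0.38581461 -0.17685497  0.008     ]
(452, 250) [ 0.46649196 -0.43439696  0.008     ]
(436, 200) [ 0.5959151 -0.3968192  0.008    ]
```

View pics/crop1.png

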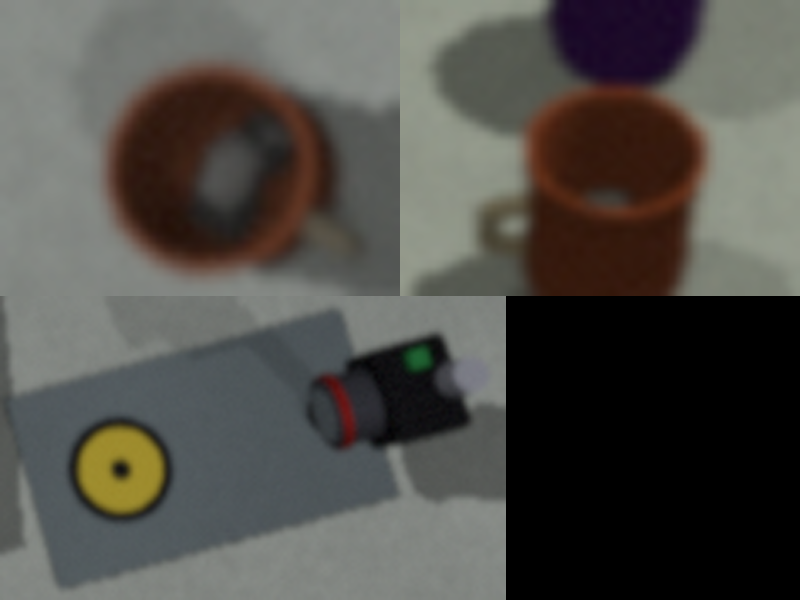

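The crop confirms the terracotta cup: grey stones inside, rim centre at (166.6,250.9) in the top view, and a cream lug with its tip at about (183.8,260). Next I compute the poses and the approach.

```bash
cat >> h.py <<'E'
def tool(az,pitch,roll=0):
    """az of tool z, pitch below horizontal, deg; roll about tool z; at roll 0 tool y horizontal, left of az"""
    a,p=np.radians([az,pitch]); z=np.array([np.cos(a)*np.cos(p),np.sin(a)*np.cos(p),-np.sin(p)])
    y=np.array([-np.sin(a),np.cos(a),0]); return np.c_[np.cross(y,z),y,z]@R.from_euler('z',roll,degrees=True).as_matrix()
def rows(Rt,pt,extra=0.019,spd=0.04,rot=0.13):
    "screw rows from the present pose to grasp-point pt with orientation Rt"
    s=observe(); R0=q2R(s['orientation']); p0=np.array(s['tool_pos']); pt=np.array(pt)+extra*Rt[:,2]
    w=R.from_matrix(R0.T@Rt).as_rotvec(); d=R0.T@(pt-p0)
    n=int(max(1,np.ceil(max(np.linalg.norm(d)/spd,np.linalg.norm(w)/rot))))
    A=R.from_rotvec(w/n).as_matrix(); S=sum(np.linalg.matrix_power(A,k) for k in range(n))
    print(n,'x',np.round(np.r_[np.linalg.solve(S,d),w/n],4).tolist(),'| joints',np.round(s['joint_positions'],2))
E
python3 - <<'E'
from h import *
t=load('top');s=load('scene')
def tri(a,b):
    o1,d1=ray(t,*a);o2,d2=ray(s,*b); k=np.linalg.lstsq(np.c_[d1,-d2],o2-o1,rcond=None)[0]; p,q=o1+k[0]*d1,o2+k[1]*d2; return (p+q)/2,np.linalg.norm(p-q)
c=tri((166.6,250.9),(341.9,163.75)); l=tri((184.3,260.3),(325,173.1)); print('rim',c,'lug',l)
for z in(.033,.046): print(atz(t,184.3,260.3,z))
v=l[0]-c[0]; print('lug yaw',np.degrees(np.arctan2(v[1],v[0])),np.hypot(*v[:2]))
P=lambda x,y:np.array([335+x/3.373,195+(y-296)/3.378])
for a,b in [((10,400),(338,310)),((62,588),(398,494)),((10,400),(62,588))]:
    d=atz(t,*P(*b),.008)-atz(t,*P(*a),.008); print('edge',np.degrees(np.arctan2(d[1],d[0])),np.hypot(*d[:2]))
az=np.degrees(np.arctan2(c[0][1],c[0][0])); print(az)
rows(tool(32,62),[.451-.1*np.cos(np.radians(32)),.287-.1*np.sin(np.radians(32)),.24])
E
```

```text
rim (array([0.45104699, 0.29006365, 0.06761355]), np.float64(0.004567091212896857)) lug (array([0.42890031, 0.25096314, 0.03268841]), np.float64(0.00260458636191914))
[0.4282865  0.24973433 0.033     ]
[0.4280573  0.24737573 0.046     ]
lug yaw -119.52738062881929 0.04493690120381808
edge -73.76495783506515 0.2642250650272486
edge -73.68201814828143 0.267054619971869
edge -164.55734572154526 0.14735650303849426
32.744651362620225
9 x [-0.0181, -0.0276, 0.0011, -0.0268, -0.0499, -0.1072] | joints [ 0.99  0.26 -0.05  1.26 -0.    1.42]
```

```bash
python3 - <<'E'
from h import *
Rt=tool(28,62); rows(Rt,np.array([.451,.289,.042])-.13*Rt[:,2])
E
```

```text
8 x [-0.0231, -0.0275, 0.0128, -0.028, -0.0568, -0.1121] | joints [ 0.99  0.26 -0.05  1.26 -0.    1.42]
```

```bash
python3 -m jog '[{"x": -0.0231, "y": -0.0275, "z": 0.0128, "ax": -0.028, "ay": -0.0568, "az": -0.1121}, {"x": -0.0231, "y": -0.0275, "z": 0.0128, "ax": -0.028, "ay": -0.0568, "az": -0.1121}, {"x": -0.0231, "y": -0.0275, "z": 0.0128, "ax": -0.028, "ay": -0.0568, "az": -0.1121}, {"x": -0.0231, "y": -0.0275, "z": 0.0128, "ax": -0.028, "ay": -0.0568, "az": -0.1121}, {"x": -0.0231, "y": -0.0275, "z": 0.0128, "ax": -0.028, "ay": -0.0568, "az": -0.1121}, {"x": -0.0231, "y": -0.0275, "z": 0.0128, "ax": -0.028, "ay": -0.0568, "az": -0.1121}, {"x": -0.0231, "y": -0.0275, "z": 0.0128, "ax": -0.028, "ay": -0.0568, "az": -0.1121}, {"x": -0.0231, "y": -0.0275, "z": 0.0128, "ax": -0.028, "ay": -0.0568, "az": -0.1121}, {}]' 0.085; python3 - <<'E'
from h import *
Rt=tool(28,62); rows(Rt,np.array([.451,.289,.042])-.13*Rt[:,2]); rows(Rt,[.451,.289,.042],spd=.03)
c=snap('wrist','w1.png')
E
```

```text
time_s: 1.0
tool_pos: [0.4075, 0.2618, 0.1396]
orientation: [0.236, -0.235, 0.941, 0.058]
wrist_force: [-0.4, -0.7, -0.2]
gripper_width: 0.085
grasp_force: 0.0
1 x [0.0006, 0.0036, -0.0008, -0.0024, 0.0022, 0.0013] | joints [ 0.37 -0.08 -0.8   0.37  0.05 -0.11]
5 x [0.0002, 0.0008, 0.0258, -0.0005, 0.0004, 0.0003] | joints [ 0.37 -0.08 -0.8   0.37  0.05 -0.11]
```

View pics/w1.png

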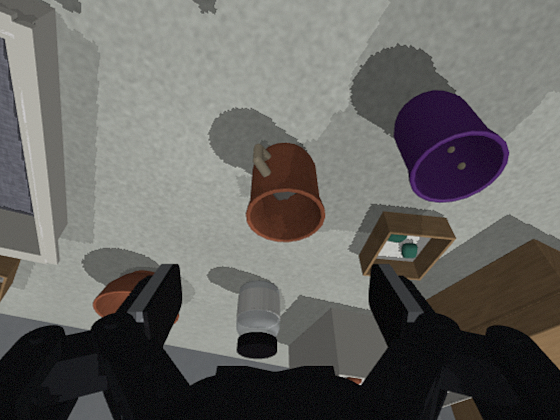

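The wrist view shows the cup rim centred at about (286,215), the lug at (261,158) clear of both fingers, and fingertips at about (180,268) and (372,268). I'll check this against the projection and then descend.

```bash
python3 - <<'E'
from h import *
c=load('wrist')
for p in ([.451,.289,.07],[.451,.289,0]): print(proj(c,p))
print(atz(c,286,215,.07)); a=np.radians(-119.5); print(proj(c,[.451+.045*np.cos(a),.289+.045*np.sin(a),.033]))
E
```

```text
[279.4346109  216.76888225]
[278.81539161 163.35392447]
[0.44660858 0.2926851  0.07      ]
[249.88024601 151.69398739]
```

```bash
python3 - <<'E'
from h import *
Rt=tool(28,62); rows(Rt,[.4485,.291,.041],spd=.027)
E
```

```text
5 x [0.0003, 0.001, 0.026, -0.0004, -0.0, -0.0007] | joints [ 0.37 -0.08 -0.8   0.37  0.05 -0.1 ]
```

```bash
python3 -m jog '[{"x": 0.0003, "y": 0.001, "z": 0.026}, {"x": 0.0003, "y": 0.001, "z": 0.026}, {"x": 0.0003, "y": 0.001, "z": 0.026}, {"x": 0.0003, "y": 0.001, "z": 0.026}, {"x": 0.0003, "y": 0.001, "z": 0.026}, {}]'
python3 -m jog '[{}, {}, {}, {}, {}, {}, {}, {}]' 0.05 40
python3 - <<'E'
from h import *
Rt=tool(28,62); rows(Rt,[.4485,.291,.16],spd=.02); snap('wrist','w2.png')
E
```

```text
time_s: 1.65
tool_pos: [0.4544, 0.2981, 0.0222]
orientation: [0.233, -0.235, 0.942, 0.059]
wrist_force: [-0.5, -0.7, 0.2]
gripper_width: 0.0853
grasp_force: 0.0
time_s: 2.45
tool_pos: [0.456, 0.2978, 0.0262]
orientation: [0.236, -0.235, 0.941, 0.059]
wrist_force: [-4.0, 0.3, 9.3]
gripper_width: 0.0625
grasp_force: 42.8
6 x [-0.0091, -0.0004, -0.0173, 0.0001, 0.0005, -0.0001] | joints [ 0.41  0.2  -0.91 -0.03  0.04 -0.07]
```

View pics/w2.png

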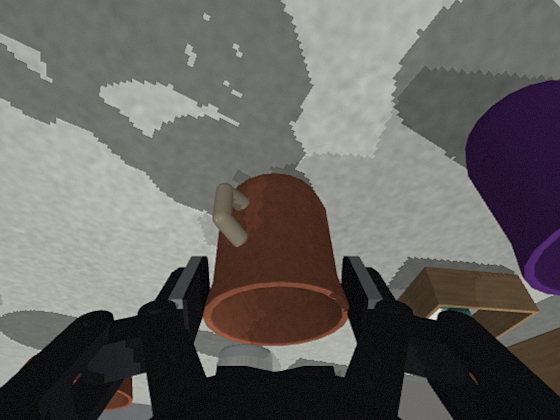

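The fingers stopped at 62.5 mm, so the pads are partly on the flared rim. I'll regrip about 8 mm lower.

```bash

python3 -m jog '[{}, {}, {}, {}, {"x": 0.002, "z": 0.004}, {"x": 0.002, "z": 0.004}, {}]' 0.08
python3 -m jog '[{}, {}, {}, {}, {}, {}, {}, {}]' 0.05 50
python3 - <<'E'
from h import *
Rt=tool(28,62); rows(Rt,[.4485,.291,.16],spd=.02)
E
```

```text
time_s: 3.2
tool_pos: [0.4554, 0.2973, 0.0149]
orientation: [0.234, -0.235, 0.942, 0.059]
wrist_force: [-0.3, 0.6, -0.1]
gripper_width: 0.0801
grasp_force: 0.0
time_s: 4.0
tool_pos: [0.456, 0.2976, 0.0163]
orientation: [0.235, -0.235, 0.941, 0.059]
wrist_force: [-4.5, -2.7, 10.5]
gripper_width: 0.0607
grasp_force: 50.1
7 x [-0.0084, -0.0003, -0.0161, -0.0, 0.0002, -0.0] | joints [ 0.41  0.22 -0.92 -0.06  0.04 -0.07]
```

```bash

python3 -m jog '[{"x": -0.004, "z": -0.008}, {"x": -0.0084, "z": -0.0161}, {"x": -0.0084, "z": -0.0161}, {"x": -0.0084, "z": -0.0161}, {"x": -0.0084, "z": -0.0161}, {"x": -0.0084, "z": -0.0161}, {"x": -0.0084, "z": -0.0161}, {"x": -0.0084, "z": -0.0161}, {"x": -0.0084, "z": -0.0161}, {}]'
python3 - <<'E'
from h import *
s=observe();T=q2R(s['orientation']);g=np.array(s['tool_pos'])-.019*T[:,2]; print(g)
# cup centre offset relative: keep tool orientation wrt cup; move to tray az0
rows(tool(5,62),[.55,0,.20],spd=.035)
E
```

```text
time_s: 5.0
tool_pos: [0.4555, 0.2972, 0.1722]
orientation: [0.237, -0.235, 0.941, 0.059]
wrist_force: [0.8, -0.6, -2.9]
gripper_width: 0.0608
grasp_force: 53.4
[0.44757368 0.29301508 0.18896518]
9 x [-0.0014, -0.0351, -0.0007, 0.021, 0.0004, 0.0393] | joints [ 0.41 -0.01 -0.63  0.46  0.04 -0.07]
```

```bash

python3 -m jog '[{"x": -0.0014, "y": -0.0351, "z": -0.0007, "ax": 0.021, "az": 0.0393}, {"x": -0.0014, "y": -0.0351, "z": -0.0007, "ax": 0.021, "az": 0.0393}, {"x": -0.0014, "y": -0.0351, "z": -0.0007, "ax": 0.021, "az": 0.0393}, {"x": -0.0014, "y": -0.0351, "z": -0.0007, "ax": 0.021, "az": 0.0393}, {"x": -0.0014, "y": -0.0351, "z": -0.0007, "ax": 0.021, "az": 0.0393}, {"x": -0.0014, "y": -0.0351, "z": -0.0007, "ax": 0.021, "az": 0.0393}, {"x": -0.0014, "y": -0.0351, "z": -0.0007, "ax": 0.021, "az": 0.0393}, {"x": -0.0014, "y": -0.0351, "z": -0.0007, "ax": 0.021, "az": 0.0393}, {"x": -0.0014, "y": -0.0351, "z": -0.0007, "ax": 0.021, "az": 0.0393}, {}]'
python3 - <<'E'
from h import *
rows(tool(2,62,172),[.56,0,.20]); rows(tool(2,62,-172),[.56,0,.20]); rows(tool(2,-5,172),[.56,0,.17])
E
```

```text
time_s: 6.0
tool_pos: [0.5585, -0.0026, 0.1804]
orientation: [0.242, -0.04, 0.97, 0.01]
wrist_force: [1.2, -0.3, -1.4]
gripper_width: 0.061
grasp_force: 53.8
24 x [0.0001, 0.0007, 0.0001, 0.0001, -0.0014, 0.1269] | joints [-0.23  0.01 -0.58  0.51  0.14 -0.28]
23 x [-0.0002, -0.0007, 0.0001, 0.0001, 0.0014, -0.1287] | joints [-0.23  0.01 -0.58  0.51  0.14 -0.28]
24 x [-0.0004, 0.0001, 0.0009, -0.0698, -0.0075, 0.1058] | joints [-0.23  0.01 -0.58  0.51  0.14 -0.28]
```

```bash

for i in 1 2; do python3 -m jog '[{"az": 0.15}, {"az": 0.15}, {"az": 0.15}, {"az": 0.15}, {"az": 0.15}, {"az": 0.15}, {"az": 0.15}, {"az": 0.15}, {"az": 0.15}, {"az": 0.15}]' | grep -v ient; done
python3 - <<'E'
from h import *
rows(tool(2,-5,180),[.57,0,.17])
rows(tool(2,-5,172),[.57,0,.17])
E
```

```text
time_s: 7.0
tool_pos: [0.5574, 0.0011, 0.1802]
wrist_force: [0.5, 0.6, -1.8]
gripper_width: 0.0605
grasp_force: 53.8
time_s: 8.0
tool_pos: [0.5574, 0.0011, 0.1802]
wrist_force: [0.9, -0.1, -1.7]
gripper_width: 0.0608
grasp_force: 53.7
10 x [0.001, 0.0004, 0.0033, -0.0129, 0.1165, 0.0146] | joints [-0.23  0.01 -0.58  0.51  0.15  2.73]
10 x [0.0009, 0.0004, 0.0033, -0.021, 0.1152, 0.0023] | joints [-0.23  0.01 -0.58  0.51  0.15  2.73]
```

```bash

python3 -m jog '[{"x": 0.001, "y": 0.0004, "z": 0.0033, "ax": -0.0129, "ay": 0.1165, "az": 0.0146}, {"x": 0.001, "y": 0.0004, "z": 0.0033, "ax": -0.0129, "ay": 0.1165, "az": 0.0146}, {"x": 0.001, "y": 0.0004, "z": 0.0033, "ax": -0.0129, "ay": 0.1165, "az": 0.0146}, {"x": 0.001, "y": 0.0004, "z": 0.0033, "ax": -0.0129, "ay": 0.1165, "az": 0.0146}, {"x": 0.001, "y": 0.0004, "z": 0.0033, "ax": -0.0129, "ay": 0.1165, "az": 0.0146}, {"x": 0.001, "y": 0.0004, "z": 0.0033, "ax": -0.0129, "ay": 0.1165, "az": 0.0146}, {"x": 0.001, "y": 0.0004, "z": 0.0033, "ax": -0.0129, "ay": 0.1165, "az": 0.0146}, {"x": 0.001, "y": 0.0004, "z": 0.0033, "ax": -0.0129, "ay": 0.1165, "az": 0.0146}, {"x": 0.001, "y": 0.0004, "z": 0.0033, "ax": -0.0129, "ay": 0.1165, "az": 0.0146}, {"x": 0.001, "y": 0.0004, "z": 0.0033, "ax": -0.0129, "ay": 0.1165, "az": 0.0146}]' 
python3 -m jog '[{}, {}, {}, {}]' | grep -v ient
python3 - <<'E'
from h import *
t=snap('top','t2.png');s=snap('scene','s2.png'); rows(tool(2,-5,180),[.57,0,.17])
k=lambda c,x,y,w,h:cv2.resize(c['frame'][y:y+h,x:x+w,::-1],(400,300),interpolation=cv2.INTER_CUBIC)
cv2.imwrite('pics/c2.png',np.hstack([k(t,215,150,160,120),k(s,190,140,180,135)]))
E
```

```text
time_s: 9.0
tool_pos: [0.6963, -0.0194, 0.2761]
orientation: [-0.022, 0.767, 0.034, 0.64]
wrist_force: [0.7, -1.3, -0.7]
gripper_width: 0.0604
grasp_force: 52.6
time_s: 9.4
tool_pos: [0.6951, -0.0195, 0.2748]
wrist_force: [0.5, -0.6, -2.0]
gripper_width: 0.0604
grasp_force: 53.1
4 x [-0.028, -0.007, -0.0241, -0.0112, 0.068, 0.003] | joints [-0.32  0.27 -1.18 -1.25  0.39  3.06]
```

View pics/c2.png

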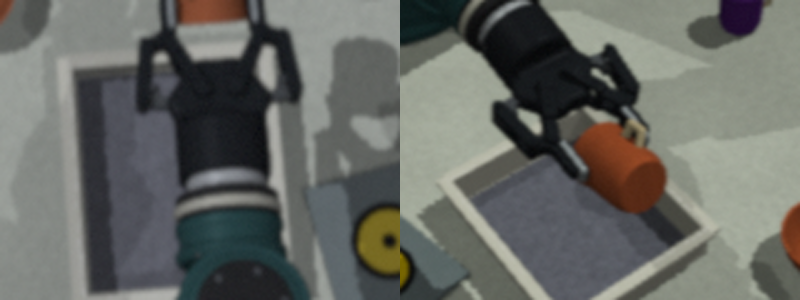

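Neither view shows a stone in the tray yet. The arm hit its j3 limit with the cup near the far wall, so I'll bring the tool in sideways (azimuth about -45°) to get the mouth over the tray centre.

```bash
python3 - <<'E'
from h import *
s=observe(); T=q2R(s['orientation']); z=T[:,2]; print(np.degrees([np.arctan2(z[1],z[0]),np.arcsin(-z[2])]))
rows(tool(-45,10,180),[.585,.0,.27],spd=.03)
E
```

```text
[ 4.48445201 10.5916112 ]
7 x [-0.0037, 0.0032, -0.0135, -0.1214, 0.0008, 0.0234] | joints [-0.32  0.27 -1.18 -1.25  0.39  3.06]
```

```bash
python3 -m jog '[{"x": -0.0037, "y": 0.0032, "z": -0.0135, "ax": -0.1214}, {"x": -0.0037, "y": 0.0032, "z": -0.0135, "ax": -0.1214}, {"x": -0.0037, "y": 0.0032, "z": -0.0135, "ax": -0.1214}, {"x": -0.0037, "y": 0.0032, "z": -0.0135, "ax": -0.1214}, {"x": -0.0037, "y": 0.0032, "z": -0.0135, "ax": -0.1214}, {"x": -0.0037, "y": 0.0032, "z": -0.0135, "ax": -0.1214}, {"x": -0.0037, "y": 0.0032, "z": -0.0135, "ax": -0.1214}, {}]'
python3 - <<'E'
from h import *
s=observe(); T=q2R(s['orientation']); z=T[:,2]; print(np.degrees([np.arctan2(z[1],z[0]),np.arcsin(-z[2])]))
rows(tool(-45,-10,172),[.58,.0,.25],spd=.03)
rows(tool(-45,-20,172),[.58,.0,.25],spd=.03)
E
```

```text
time_s: 10.3
tool_pos: [0.6175, -0.0188, 0.2827]
orientation: [0.308, 0.709, -0.219, 0.595]
wrist_force: [0.4, -0.6, -2.2]
gripper_width: 0.0599
grasp_force: 53.2
[-44.47446017   5.88253617]
3 x [-0.0105, 0.0027, -0.007, -0.0176, 0.0908, 0.0125] | joints [ 0.27  0.36 -1.09 -1.25 -1.04  3.14]
4 x [-0.0067, 0.0022, -0.006, -0.0201, 0.1112, 0.0091] | joints [ 0.27  0.36 -1.09 -1.25 -1.04  3.14]
```

```bash
python3 -m jog '[{"x": -0.0067, "y": 0.0022, "z": -0.006, "ax": -0.02, "ay": 0.05, "az": -0.12}, {"x": -0.0067, "y": 0.0022, "z": -0.006, "ax": -0.02, "ay": 0.09, "az": -0.1}, {"x": -0.0067, "y": 0.0022, "z": -0.006, "ax": -0.02, "ay": 0.11, "az": -0.08}, {"x": -0.0067, "y": 0.0022, "z": -0.006, "ax": -0.02, "ay": 0.11}, {}, {}, {}]'
python3 - <<'E'
from h import *
s=observe(); T=q2R(s['orientation']); z=T[:,2]; print(np.degrees([np.arctan2(z[1],z[0]),np.arcsin(-z[2])]), np.round(s['joint_positions'],2))
t=snap('top','t3.png');s=snap('scene','s3.png')
k=lambda c,x,y,w,h:cv2.resize(c['frame'][y:y+h,x:x+w,::-1],(400,300),interpolation=cv2.INTER_CUBIC)
cv2.imwrite('pics/c3.png',np.hstack([k(t,215,150,160,120),k(s,190,140,180,135)]))
E
```

```text
time_s: 11.0
tool_pos: [0.6307, -0.0064, 0.2812]
orientation: [0.387, 0.665, -0.14, 0.623]
wrist_force: [0.2, -0.1, -1.6]
gripper_width: 0.0607
grasp_force: 53.1
[-43.73396036  -4.32755135] [ 0.29  0.7  -1.17 -2.02 -1.05  2.66]
```

View pics/c3.png

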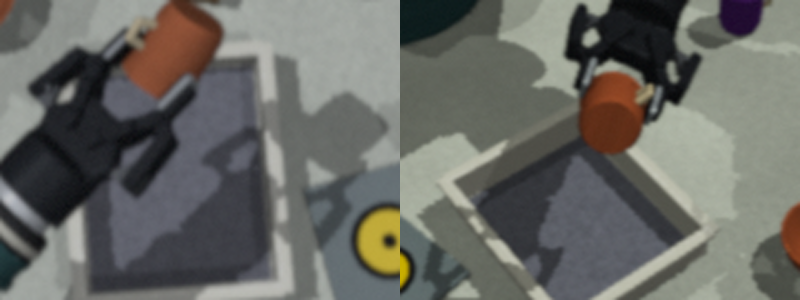

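```bash
cat >> h.py <<'E'
REL=tool(28,62).T@R.from_euler('z',-119.5,degrees=True).as_matrix()
def cup():
    s=observe();T=q2R(s['orientation']); C=T@REL; g=np.array(s['tool_pos'])-.019*T[:,2]
    print('tilt',np.degrees(np.arccos(C[2,2])).round(1),'z',C[:,2].round(2),'x yaw',np.degrees(np.arctan2(C[1,0],C[0,0])).round(1),'grasp',g.round(4),'j',np.round(s['joint_positions'],2),'F',np.round(s['wrist_force'],1),s['time_s'])
    return C,g
E
python3 - <<'E'
from h import *
cup(); snap('wrist','w3.png')
E
```

```text
tilt 120.5 z [-0.72  0.47 -0.51] x yaw 76.1 grasp [0.6169 0.0069 0.2803] j [ 0.29  0.7  -1.17 -2.02 -1.05  2.66] F [-0.8  0.  -1.5] 11.1
```

View pics/w3.png

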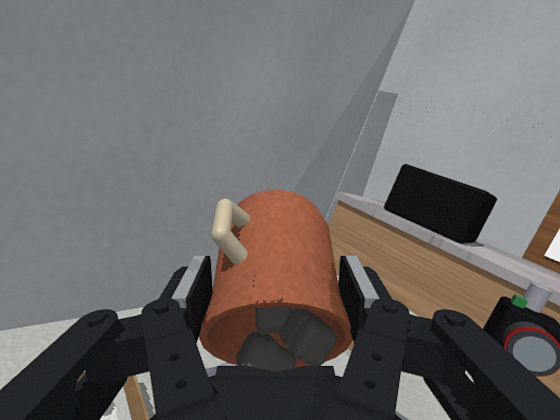

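The wrist view shows all three stones still in the cup, resting near its mouth around (265–310, 320–350); friction holds them at 120° tilt. I'll centre the cup slightly and shake gently along the tool axis.

```bash
python3 - <<'E'
from h import *
s=observe();T=q2R(s['orientation']);print((T.T@[-.02,-.03,0]).round(4),(T.T@[0,0,1]).round(3))
E
python3 -m jog '[{"z": -0.01}, {"z": 0.012}, {"z": -0.012}, {"z": 0.012}, {"z": -0.012, "az": 0.05}, {"z": 0.012, "az": -0.05}, {"z": -0.012, "az": 0.05}, {"z": 0.012, "az": -0.05}, {}, {}]'
python3 - <<'E'
from h import *
cup()
w=camera('wrist')['frame']; t=camera('top')['frame'];s=camera('scene')['frame']
im=np.hstack([cv2.resize(w[270:420,160:400],(400,250)),cv2.resize(s[140:275,190:370],(400,300))[:250]])
im=np.vstack([im,np.hstack([cv2.resize(t[150:280,215:375],(400,325)),cv2.resize(s[200:300,200:340],(400,325))])])
cv2.imwrite('pics/c4.png',im[:,:,::-1])
E
```

```text
[-0.0125  0.0332  0.0063] [0.938 0.338 0.077]
time_s: 12.15
tool_pos: [0.6337, -0.0069, 0.2812]
orientation: [0.387, 0.665, -0.141, 0.623]
wrist_force: [1.1, -1.4, -1.2]
gripper_width: 0.0604
grasp_force: 53.4
tilt 120.5 z [-0.72  0.47 -0.51] x yaw 76.0 grasp [0.62   0.0062 0.2798] j [ 0.29  0.7  -1.16 -2.01 -1.05  2.66] F [ 1.1 -1.4 -1.2] 12.15
```

View pics/c4.png

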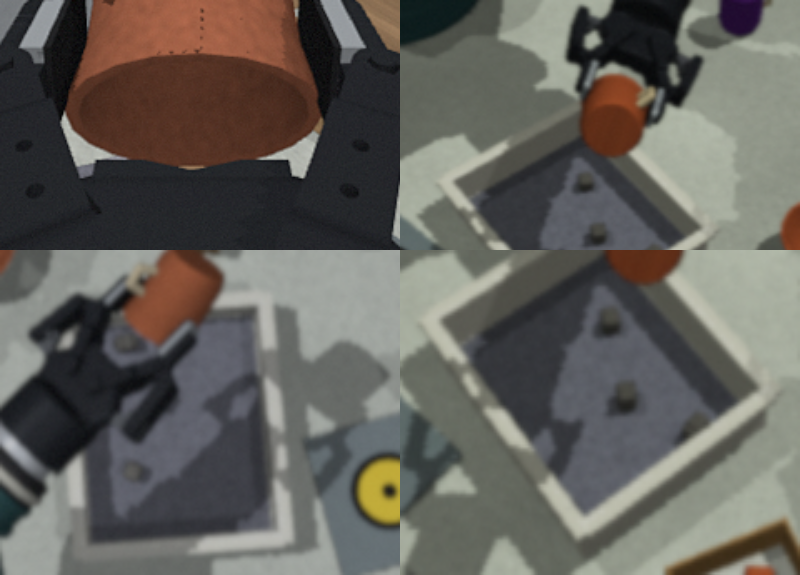

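All three stones lie in the tray and the cup is empty. Now I'll bring the cup upright again: pitch down, then unroll.

```bash
python3 - <<'E'
from h import *
rows(tool(0,62,160),[.54,0,.30])
E
```

```text
11 x [-0.0041, 0.0013, -0.0071, 0.0945, -0.072, -0.0356] | joints [ 0.29  0.7  -1.16 -2.01 -1.05  2.66]
```

```bash
python3 -m jog '[{"x": -0.0045, "y": 0.0014, "z": -0.0078, "ax": 0.104, "ay": -0.079, "az": -0.039}, {"x": -0.0045, "y": 0.0014, "z": -0.0078, "ax": 0.104, "ay": -0.079, "az": -0.039}, {"x": -0.0045, "y": 0.0014, "z": -0.0078, "ax": 0.104, "ay": -0.079, "az": -0.039}, {"x": -0.0045, "y": 0.0014, "z": -0.0078, "ax": 0.104, "ay": -0.079, "az": -0.039}, {"x": -0.0045, "y": 0.0014, "z": -0.0078, "ax": 0.104, "ay": -0.079, "az": -0.039}, {"x": -0.0045, "y": 0.0014, "z": -0.0078, "ax": 0.104, "ay": -0.079, "az": -0.039}, {"x": -0.0045, "y": 0.0014, "z": -0.0078, "ax": 0.104, "ay": -0.079, "az": -0.039}, {"x": -0.0045, "y": 0.0014, "z": -0.0078, "ax": 0.104, "ay": -0.079, "az": -0.039}, {"x": -0.0045, "y": 0.0014, "z": -0.0078, "ax": 0.104, "ay": -0.079, "az": -0.039}, {"x": -0.0045, "y": 0.0014, "z": -0.0078, "ax": 0.104, "ay": -0.079, "az": -0.039}]'
python3 -m jog '[{"az": -0.15}, {"az": -0.15}, {"az": -0.15}, {"az": -0.15}, {"az": -0.15}, {"az": -0.15}, {"az": -0.15}, {"az": -0.15}, {"az": -0.15}, {"az": -0.15}]'
python3 - <<'E'
from h import *
cup(); rows(tool(25,62),[.52,-.05,.32])
rows(tool(73.5,62),[.4735,-.2235,.32])
E
```

```text
time_s: 13.3
tool_pos: [0.6034, 0.0068, 0.2745]
orientation: [0.197, 0.885, 0.058, 0.417]
wrist_force: [0.6, -0.3, -2.6]
gripper_width: 0.0604
grasp_force: 53.2
time_s: 14.3
tool_pos: [0.6046, 0.0064, 0.2742]
orientation: [0.431, 0.607, 0.646, 0.169]
wrist_force: [-0.2, 0.1, -1.5]
gripper_width: 0.0605
grasp_force: 53.5
tilt 48.0 z [-0.72 -0.17  0.67] x yaw 128.9 grasp [0.5901 0.0121 0.2851] j [ 0.05 -0.08 -0.8  -0.06 -0.35  1.38] F [-0.2  0.1 -1.5] 14.3
15 x [-0.0, -0.0047, -0.0056, -0.0166, 0.0499, -0.1127] | joints [ 0.05 -0.08 -0.8  -0.06 -0.35  1.38]
21 x [0.0013, -0.0122, -0.0107, -0.0425, 0.0511, -0.1055] | joints [ 0.05 -0.08 -0.8  -0.06 -0.35  1.38]
```

```bash
python3 -m jog '[{"y": -0.0047, "z": -0.0056, "ax": -0.0166, "ay": 0.05, "az": -0.1127}, {"y": -0.0047, "z": -0.0056, "ax": -0.0166, "ay": 0.05, "az": -0.1127}, {"y": -0.0047, "z": -0.0056, "ax": -0.0166, "ay": 0.05, "az": -0.1127}, {"y": -0.0047, "z": -0.0056, "ax": -0.0166, "ay": 0.05, "az": -0.1127}, {"y": -0.0047, "z": -0.0056, "ax": -0.0166, "ay": 0.05, "az": -0.1127}, {"y": -0.0047, "z": -0.0056, "ax": -0.0166, "ay": 0.05, "az": -0.1127}, {"y": -0.0047, "z": -0.0056, "ax": -0.0166, "ay": 0.05, "az": -0.1127}, {"y": -0.0047, "z": -0.0056, "ax": -0.0166, "ay": 0.05, "az": -0.1127}, {"y": -0.0047, "z": -0.0056, "ax": -0.0166, "ay": 0.05, "az": -0.1127}, {"y": -0.0047, "z": -0.0056, "ax": -0.0166, "ay": 0.05, "az": -0.1127}]'
python3 - <<'E'
from h import *
cup(); rows(tool(73.5,62),[.4735,-.2235,.33],spd=.03)
E
```

```text
time_s: 15.3
tool_pos: [0.5399, -0.0181, 0.2845]
orientation: [0.336, 0.079, 0.933, 0.104]
wrist_force: [0.4, -0.1, -2.4]
gripper_width: 0.0604
grasp_force: 53.6
tilt 18.0 z [-0.21 -0.23  0.95] x yaw -154.4 grasp [ 0.5277 -0.0208  0.2988] j [-0.41 -0.18 -0.59  0.54  0.4  -0.12] F [ 0.4 -0.1 -2.4] 15.3
11 x [0.01, -0.0132, -0.0123, -0.0523, 0.0301, -0.1137] | joints [-0.41 -0.18 -0.59  0.54  0.4  -0.12]
```

```bash
python3 -m jog '[{"x": 0.01, "y": -0.0132, "z": -0.0123, "ax": -0.0523, "ay": 0.0301, "az": -0.1137}, {"x": 0.01, "y": -0.0132, "z": -0.0123, "ax": -0.0523, "ay": 0.0301, "az": -0.1137}, {"x": 0.01, "y": -0.0132, "z": -0.0123, "ax": -0.0523, "ay": 0.0301, "az": -0.1137}, {"x": 0.01, "y": -0.0132, "z": -0.0123, "ax": -0.0523, "ay": 0.0301, "az": -0.1137}, {"x": 0.01, "y": -0.0132, "z": -0.0123, "ax": -0.0523, "ay": 0.0301, "az": -0.1137}, {"x": 0.01, "y": -0.0132, "z": -0.0123, "ax": -0.0523, "ay": 0.0301, "az": -0.1137}, {"x": 0.01, "y": -0.0132, "z": -0.0123, "ax": -0.0523, "ay": 0.0301, "az": -0.1137}, {"x": 0.01, "y": -0.0132, "z": -0.0123, "ax": -0.0523, "ay": 0.0301, "az": -0.1137}, {"x": 0.01, "y": -0.0132, "z": -0.0123, "ax": -0.0523, "ay": 0.0301, "az": -0.1137}, {"x": 0.01, "y": -0.0132, "z": -0.0123, "ax": -0.0523, "ay": 0.0301, "az": -0.1137}]'
python3 - <<'E'
from h import *
cup(); rows(tool(73.5,62),[.4735,-.2235,.29],spd=.03)
E
```

```text
time_s: 16.3
tool_pos: [0.4691, -0.194, 0.3062]
orientation: [0.215, -0.518, 0.815, 0.144]
wrist_force: [0.3, 0.4, -1.8]
gripper_width: 0.0605
grasp_force: 53.6
tilt 2.1 z [-0.   -0.04  1.  ] x yaw -82.4 grasp [ 0.4653 -0.2026  0.3227] j [-0.84  0.32  0.17  1.66  0.47 -2.03] F [ 0.3  0.4 -1.8] 16.3
2 x [0.0154, -0.0074, 0.0102, -0.0302, 0.0173, -0.0671] | joints [-0.84  0.32  0.17  1.66  0.47 -2.03]
```

```bash
python3 -m jog '[{"x": 0.0154, "y": -0.0074, "z": 0.0102, "ax": -0.0302, "ay": 0.0173, "az": -0.0671}, {"x": 0.0154, "y": -0.0074, "z": 0.0102, "ax": -0.0302, "ay": 0.0173, "az": -0.0671}, {}, {}]'
python3 - <<'E'
from h import *
cup(); rows(tool(73.5,62),[.4735,-.2235,.22],spd=.015)
E
```

```text
time_s: 16.7
tool_pos: [0.4762, -0.2135, 0.2735]
orientation: [0.195, -0.578, 0.779, 0.145]
wrist_force: [-0.4, 0.2, -2.0]
gripper_width: 0.0605
grasp_force: 53.7
tilt 0.1 z [ 0. -0.  1.] x yaw -74.4 grasp [ 0.4736 -0.2221  0.2903] j [-0.83  0.38  0.19  1.65  0.42 -2.16] F [-0.4  0.2 -2. ] 16.7
5 x [0.0069, -0.0001, 0.0123, -0.0005, 0.0003, -0.0012] | joints [-0.83  0.38  0.19  1.65  0.42 -2.16]
```

```bash
python3 -m jog '[{"x": 0.0069, "z": 0.0123}, {"x": 0.0069, "z": 0.0123}, {"x": 0.0069, "z": 0.0123}, {"x": 0.0069, "z": 0.0123}, {"x": 0.0069, "z": 0.0123}, {}, {}]'
python3 - <<'E'
from h import *
C,g=cup(); t=snap('top','t5.png');s=snap('scene','s5.png');w=camera('wrist')['frame']
for n,c in(('top',t),('scene',s)): print(n,[proj(c,np.array(p)).round(1) for p in ([.4735,-.2235,.255],[.4735,-.2235,.185],np.array([.4735,-.2235,.218])+.045*C[:,0])])
k=lambda c,x,y,w,h:cv2.resize(c['frame'][y:y+h,x:x+w],(400,300),interpolation=cv2.INTER_CUBIC)
cv2.imwrite('pics/c5.png',np.vstack([np.hstack([k(t,220,150,240,180),k(s,90,200,120,90)]),np.hstack([cv2.resize(w,(400,300)),k(s,195,180,160,120)])])[:,:,::-1])
E
```

```text
time_s: 17.4
tool_pos: [0.4757, -0.2152, 0.2042]
orientation: [0.195, -0.578, 0.779, 0.144]
wrist_force: [-0.2, 0.2, -0.3]
gripper_width: 0.0603
grasp_force: 53.6
tilt 0.1 z [-0. -0.  1.] x yaw -74.3 grasp [ 0.4731 -0.2237  0.2209] j [-0.83  0.4   0.04  1.47  0.42 -2.16] F [-0.2  0.2 -0.3] 17.4
top [array([392.2, 240.1]), array([384.9, 242. ]), array([408.2, 235.8])]
scene [array([158.4, 198.1]), array([165.4, 218.7]), array([145.5, 221.2])]
```

View pics/c5.png

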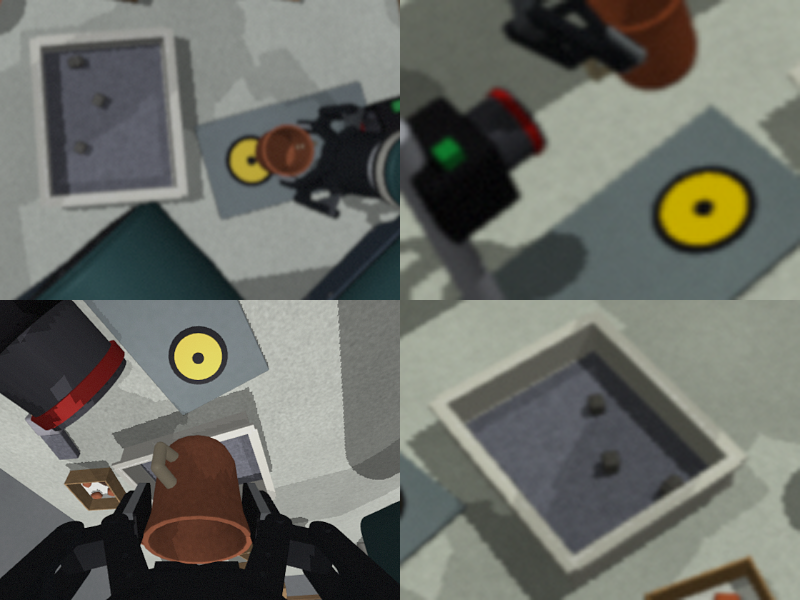

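Top view: the rim centre is at (391.6,240), against a prediction of (392.2,240.1) for the viewpoint. The stones lie in the tray and the camera is clear. I'll check the lug's yaw numerically in the wrist view before handing in.

```bash
python3 - <<'E'
from h import *
c=camera('wrist'); f=c['frame']; hsv=cv2.cvtColor(f,cv2.COLOR_RGB2HSV).astype(int)
roi=np.zeros(f.shape[:2],bool); roi[180:280,195:260]=1
m=roi&(hsv[...,1]<110)&(hsv[...,1]>30)&(hsv[...,2]>90)&(hsv[...,0]>10)&(hsv[...,0]<30)
v,u=np.nonzero(m); print('cream',u.min(),u.mean(),u.max(),v.min(),v.mean(),v.max(),len(u))
for yaw in(-94,-84,-74,-64,-54):
    d=np.array([np.cos(np.radians(yaw)),np.sin(np.radians(yaw)),0]); b=np.array([.4731,-.2237,.185])
    print(yaw,[proj(c,b+.041*d+[0,0,h]).round(1).tolist() for h in(.022,.033,.044)])
print('axis',proj(c,b),proj(c,b+[0,0,.07]))
E
```

```text
cream 211 228.5310606060606 259 191 230.35530303030302 263 1320
-94 [[255.9, 186.0], [254.9, 203.6], [253.7, 223.4]]
-84 [[240.9, 189.6], [239.1, 207.2], [236.9, 226.9]]
-74 [[227.6, 195.0], [225.0, 212.6], [222.1, 232.3]]
-64 [[216.4, 201.8], [213.3, 219.4], [209.8, 239.0]]
-54 [[207.8, 209.6], [204.2, 227.2], [200.3, 246.7]]
axis [275.96225953 211.75197639] [276.32088629 330.86021435]
```

```bash
python3 -m jog '[{}, {}, {}]'; python3 -c "
from bench import *
print(hand_in())"
```

```text
time_s: 17.9
tool_pos: [0.4758, -0.2155, 0.2031]
orientation: [0.195, -0.579, 0.779, 0.144]
wrist_force: [-0.3, -0.7, -1.0]
gripper_width: 0.0608
grasp_force: 53.6
the job is handed in; nothing more can be done
None
```

I handed the job in at about 18 s (the hand-in returned no verdict): all three stones lie in the tray, and the cup is held still and upright at the viewpoint with its lug within a few degrees of the lens direction by my measurements.

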